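# Seat the lens barrel in the sprung V-nest

### The job

Draw the silver lens barrel with the blue band out of the white rack, carry it to the orange V-nest and press it, upright, into the V so that it bears on both faces and pushes the sprung V back to about the middle of its travel. Finish while holding it there in the gripper, its foot hanging clear of the bench but low enough that the V backs it along its lower half; do not let go. Leave the two vials in the rack and do not knock the other things on the bench.

Things in the scene. Friction and masses are not known exactly. Their poses are not given: they have to be found in the camera images.
- lens: lens barrel, a silver aluminium cylinder 26 mm in diameter and 125 mm long, 60 to 130 g, blue band 60 to 72 mm above its foot, two dark rings and a glass disc at its top. Origin: centre of its foot; z along its axis, up. It starts upright in one of the rack's three wells, its foot 14 mm above the bench, so that 79 mm of it stand out of the rack
- rack: white rack, fixed to the bench, 190 x 70 x 60 mm (x, y, z). Origin: centre of its underside. Three wells in a row along its x at -58, 0 and +58 mm, 28 mm wide and 46 mm deep; the lens and the two vials stand in them in any order
- nest: V-nest, fixed: blue base and rear post with a sprung orange V-block in front. Origin: on the bench under the axis of a lens seated with the spring at rest; x points level into the V (the direction to press), z up. The bench under and before the V is free: the base, 12 mm high, 90 mm wide, starts 40 mm behind (+x of) the origin; the post, 90 mm high, 85 mm behind
- seat (a point): point on the V-block at the axis of a seated lens, halfway up the V (57.5 mm above the bench; the V runs from 30 to 85 mm above the bench). Moves with the V. x, y, z as those of the nest
- saddle (a joint): how far the V-block is pressed back along the nest's x: 0 at rest, 0.016 m at the stop. Spring: 3.2 N to start, 0.8 N more per mm. The V-block also floats sideways by up to 4 mm either way on a soft spring (0.5 N per mm), so that it centres itself on the lens
- flank_left: left (+y of the nest) face plate of the orange V, upright, 55 mm tall, at 45 degrees to the nest's x. The 90-degree V is open to the nest's -x; its mouth is 37 mm wide, level with the axis of a seated lens. Origin as the nest's, but moving with the V
- flank_right: right (-y of the nest) face plate of the orange V, the mirror image of the left one
- vial_amber: amber vial with a white cap, 26 mm in diameter, 106 mm tall, in a well of the rack; origin at its foot; leave it alone
- vial_green: green vial with a red cap, 26 mm in diameter, 106 mm tall, in a well of the rack; origin at its foot; leave it alone
- wash_bottle: white bottle with a blue cap, 60 mm in diameter, 160 mm tall, standing; origin at its foot; leave it alone
- amber_jar: amber jar with a black cap, 56 mm in diameter, 90 mm tall, standing; origin at its foot; leave it alone
- beaker: empty glass beaker, 68 mm in diameter, 85 mm tall; origin at its foot; leave it alone
- screwdriver: screwdriver lying on the bench; leave it alone
- stopper: green stopper, 36 mm in diameter, 30 mm tall; origin at its foot; leave it alone
There are look-alikes about, which are no part of the job. Leave any yellow look-alike of the lens alone.

How it is judged (in metres and radians):
On the way, in this order (a step that is already met when the one before it is completed fails the run):
1. the gripper has drawn the lens barrel clear of the rack (height (world z) of lens above 0.062 m and contact force between the fingers and lens above 2 N), for 0.1 s.
2. the lens barrel bears on both faces of the V (contact force between lens and flank_left above 1 N and contact force between lens and flank_right above 1 N), for 0.2 s.
At the end, for the whole second after the job is handed in: Through the last second the gripper holds the lens barrel still, upright within 4 degrees, its foot 4 to 50 mm above the bench, pressed with more than 2 N on each of the two faces of the V, and the V is pressed back 4.5 to 11.5 mm of its 16 mm (contact force between lens and flank_left above 2 N and contact force between lens and flank_right above 2 N and value of joint saddle between 0.0045 and 0.0115 m and angle between lens's own z axis and vertical below 0.07 rad and height (world z) of lens between 0.004 and 0.05 m and contact force between the fingers and lens above 2 N and linear speed of lens below 0.02 m/s); the arm keeps its last pose, push and grip.
It fails at once if a vial is lifted out of its well or thrown over (distance of any of vial_amber, vial_green from where it was at the start of the episode above 0.015 m).
It fails at once if another thing on the bench is knocked away by more than 25 mm (distance of any of wash_bottle, amber_jar, beaker, screwdriver, stopper from where it was at the start of the episode above 0.025 m).
It also fails if it takes over 42 s, if anything falls off the work surface, if the arm or the gripper's body presses on something with over 40 N, if the wrist force passes 120 N, or if a joint passes its speed limit or range.

### The arm

A 6-joint arm with a two-finger parallel gripper is mounted at the origin on the work surface. World frame = base frame: x ahead of the robot, y to its left, z up, the work surface at z = 0. Lengths are in m, angles in degrees, forces in N, time in s.
With the tool pointing down it reaches from about 0.25 to 0.725 m from the base axis. Payload 9.7 kg.
Tool frame: the origin (TCP) lies on the mounting face of the last link; the fingertips stand 173 mm ahead of it and the grasp point (between the pads) lies 155 mm ahead of it; z points along the fingers, y is the line along which they close (so a half turn about z gives the same grasp; the last joint's range is limited). The gripper opens to 85 mm and grips with 20 to 120 N. Pads are 22 mm wide; open, the fingers measure 114 mm over their backs; the gripper's body (76 mm by 85 mm) begins 54 mm behind the grasp point. The pads swing forward as they close: fully open they stand 13 mm farther back than shut.
Start: joints at [67.036, 4.979, 10.078, 95.1, 0, 90], TCP at [0.215, 0.506, 0.405] pointing down, gripper open.
Joint ranges: [-179.16, 179.16], [-48.56, 103.87], [-65.8, 70.77], [-126.05, 130.52], [-82.76, 87.17], [-180, 180]. Speed limits (degrees/s): [127.2, 127.2, 147.25, 180, 180, 180].

### API

Orientations are given as [roll, pitch, yaw] about the fixed x, y, z axes, in that order (R = Rz(yaw) Ry(pitch) Rx(roll)).
In Python, from workcell import bot, camera, camera_model, outline_of, pinpoint gives the robot as it stands.
- The arm moves only by the tool move_arm, never from a script. Its arguments are lists of equal length, an entry for each row: "jaw": the closure, from 0 (fully open) to 1 (shut); "delta_pos": the shift along the world's x, y, z in m, a list of three; "yaw": the turn about the world's z in rad. In form: {"jaw": [jaw, ...], "delta_pos": [[dx, dy, dz], ...], "yaw": [yaw, ...]}. A call has 1 to 10 rows; each row shifts and turns the commanded pose from where the row before left it; what a row does not reach is not made up. A row lasts 1/12 s, in which the tool goes at most 41.7 mm and 7.16 degrees, less where a joint would pass 70% of its speed; a pose out of reach is approached as far as the arm can. A call with a gripper value outside its range is refused whole. The fingers move at their own pace and stop on an object; "force" is the grip in N (left out, the last holds). Time passes only in rows, so rows that do not move let the fingers close. It gives the time, the measured TCP pose, the force, the opening and the grip force at its end, in the units of the state.
- bot.get_obs(): the state, without advancing time (a new reading comes with each control period).
- camera(name): name is "scene" or "top"; returns the picture (384x512x3 uint8, red, green, blue); there is no depth.
- camera_model(name): a dict with "fx", "fy", "cx", "cy" (pixels), "k1" (the pictures are not rectified: a ray, as slopes to the right and down, at radius r is drawn at 1 + k1 r^2 times it, then the intrinsics apply), "R" (3x3) and "t" (3): a world point X has camera coordinates R X + t. Camera axes: x right, y down, z forward; pixel columns grow to the right and rows downward; lengths in m; the calibration is good to about 2 mm. A picture is of the moment at which its call begins. camera_model takes no time and is no camera call.
- bot.job_done(): hands the job in; it is judged then, once.
Trained networks look in the newest picture that a camera, given by its name, has taken for a name from the list of things; names that differ only in an ending like _2 or _b are one class to them, and where a whole thing is asked for, a point or a joint stands for the part that bears it (a point fixed in the world has none). Each returns a list of dicts, best first, with "confidence" (0 to 1); they miss things now and then, are a little off and sometimes report something else, mostly with a low value. They report only what shows in the picture. A call takes as long as a camera call. They do not tell look-alikes from the thing itself.
- outline_of(camera, thing): "mask" (384x512 bool, what is visible of it) and "xy" ([column, row] in pixels, amid what is visible of it).
- pinpoint(camera, thing): "xy" ([column, row] in pixels: a listed point, or the origin of a listed thing).
The state is a dict: "time": time; "q": joint angles; "qd": joint speeds; "joint_efforts": joint torques, N m; "ee_pos": TCP position; "tcp_rot": TCP orientation; "wrist_force": force on the tool from outside, world axes, zero at the start; "torque": the same for the moment, N m; "opening": finger opening in m; "grasp_force": force on a finger pad.
Only numpy, scipy, OpenCV 4.12 (cv2) and the standard library are available. Lean on these libraries where they do the work, as an engineer would, in place of code of your own. Each camera call takes 0.05 s, during which the arm holds its last target. There are 200 camera calls.

## Working session

There is one attempt and no reset: what is moved stays moved. The work goes in short steps, Python scripts to look and compute and a tool call to move; the robot and the scene stay as the last step left them, time stands still between calls to the robot, and variables do not carry over. Pictures are saved under pics/ and viewed, at most 10 in all, crops included, and the job is handed in when it is done.

Besides the shell and the picture viewer there is one more tool, called after "Call:" as name([rows], argument=value, ...), one row to a line, values as JSON. move_arm: Moves the arm, as the interface text tells. Its arguments: {"type":"object","properties":{"jaw":{"type":"array"},"delta_pos":{"type":"array"},"yaw":{"type":"array"},"force":{"type":"number"}},"required":["jaw","delta_pos","yaw"]}

```bash
mkdir -p pics; ls
python3 - <<'E'
from workcell import bot, camera, camera_model, outline_of, pinpoint
import cv2, numpy as np
for c in ("scene","top"):
    im=camera(c); cv2.imwrite(f"pics/{c}0.png",cv2.resize(im[:,:,::-1],(800,600),interpolation=cv2.INTER_CUBIC))
    m=camera_model(c); print(c,m)
    for t in ("lens","nest","seat","rack","vial_amber","vial_green","flank_left","flank_right"):
        print(t,[(np.round(d["xy"],1).tolist(),round(d["confidence"],2)) for d in pinpoint(c,t)][:3],[(np.round(d["xy"],1).tolist(),round(d["confidence"],2)) for d in outline_of(c,t)][:3])
print(bot.get_obs())
E
```

```text
pics
scene {'fx': 403.6285589955898, 'fy': 403.6285589955898, 'cx': 252.26121386357806, 'cy': 192.7291371692716, 'k1': -0.053420375640139725, 'R': array([[ 0.17141271,  0.98512251, -0.01230111],
       [ 0.72998094, -0.13538299, -0.66992482],
       [-0.66162339,  0.10585405, -0.74232703]]), 't': array([-0.05648002, -0.30130836,  1.47242473])}
lens [([219.1, 214.7], 0.83), ([185.4, 224.1], 0.67)] [([183.5, 204.8], 0.62), ([217.0, 201.0], 0.55), ([323.1, 207.6], 0.29)]
nest [([318.6, 215.2], 0.83)] [([331.7, 224.7], 0.62)]
seat [([319.7, 199.2], 0.5)] [([319.9, 203.1], 0.55)]
rack [([180.2, 249.5], 0.85)] [([182.8, 252.1], 0.61)]
vial_amber [([176.1, 265.1], 0.8)] [([170.2, 247.4], 0.71)]
vial_green [([179.4, 243.9], 0.74)] [([177.0, 227.5], 0.51)]
flank_left [([180.6, 247.8], 0.35)] []
flank_right [([315.7, 212.1], 0.49)] [([312.8, 200.1], 0.48)]
top {'fx': 362.32565533305484, 'fy': 362.32565533305484, 'cx': 248.8242498900373, 'cy': 191.68412422956553, 'k1': -0.07797686027235033, 'R': array([[-0.05919396, -0.99824449, -0.00200203],
       [-0.97765591,  0.0583781 , -0.20194284],
    
[... 695 characters left out ...]
6], 0.36)] [([111.7, 168.4], 0.22)]
{'time': 1.7, 'q': array([6.70338644e+01, 4.97968080e+00, 1.00786602e+01, 9.51009338e+01,
       1.52516163e-03, 9.00021898e+01]), 'qd': array([ 0.0550218 , -0.0696915 ,  0.01965789, -0.0216764 , -0.03655307,
       -0.11761188]), 'joint_efforts': array([-2.41587486e-05, -5.20095134e+01,  4.64855039e+01,  1.67005797e-03,
        2.37103870e-05, -2.10877651e-06]), 'ee_pos': array([0.21459834, 0.50640158, 0.40468065]), 'tcp_rot': array([-1.79998045e+02, -1.52508693e-03,  1.57031675e+02]), 'wrist_force': array([-0.01148069, -0.38514554,  0.19871735]), 'torque': array([-0.0024955 ,  0.02379965, -0.05635627]), 'grasp_force': 0.0, 'opening': 0.08539901058869732}
```

View pics/scene0.png

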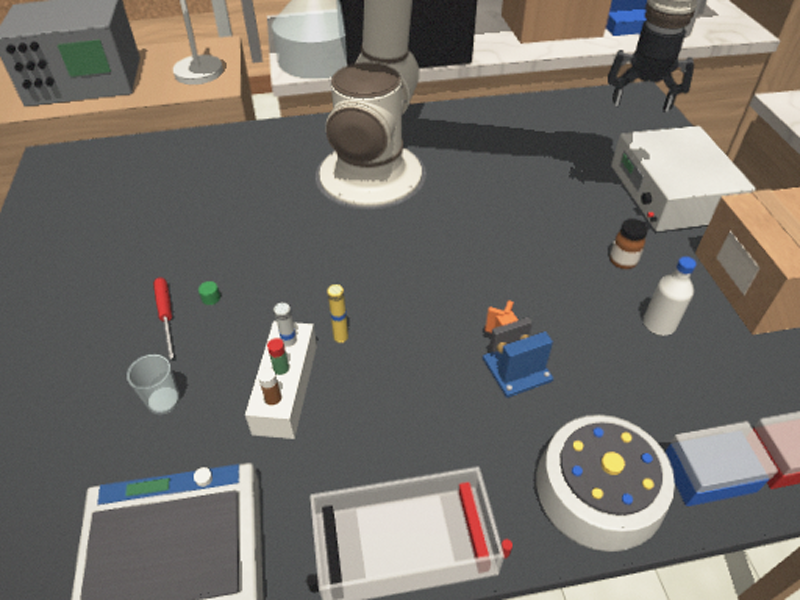

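View pics/top0.png

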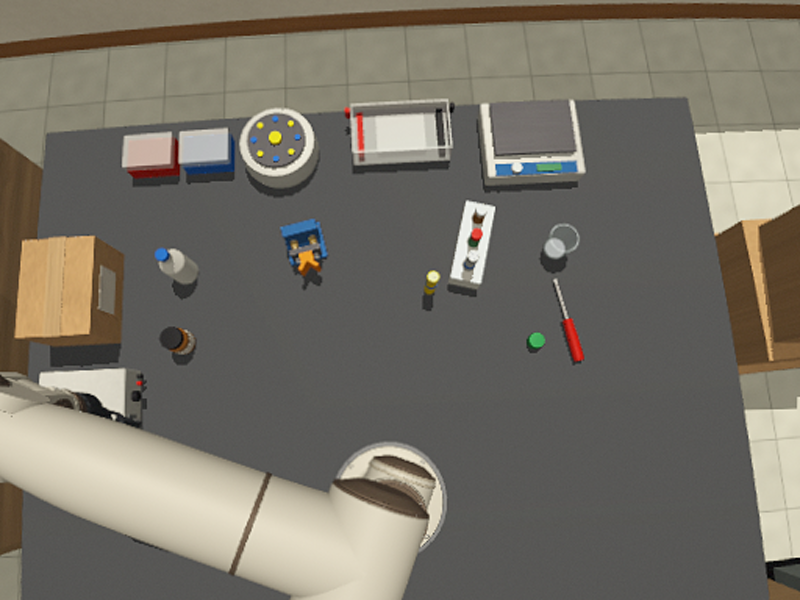

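The pictures show two lens candidates. The silver one stands in the rack's well nearest the robot, at scene px (182,205) and top px (301,166). The yellow one stands free on the bench, at scene (216,200) and top (276,178). The silver one with the blue band fits the description, and the enlarged crops below should confirm it.

Run:
```python
from workcell import camera
import cv2, numpy as np
s=camera("scene")[:,:,::-1]; t=camera("top")[:,:,::-1]
np.save("s.npy",s);np.save("t.npy",t)
def crop(im,x,y,w,h,k): return cv2.resize(im[y:y+h,x:x+w],None,fx=k,fy=k,interpolation=cv2.INTER_CUBIC)
a=crop(s,150,180,80,100,5); b=crop(t,265,120,80,100,5)   # 5x
cv2.imwrite("pics/lens.png",np.hstack([a,b]))
a=crop(s,300,185,66,75,6); b=crop(t,170,130,66,75,6)
cv2.imwrite("pics/nest.png",np.hstack([a,b]))
```

```text
(no output)
```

View pics/lens.png

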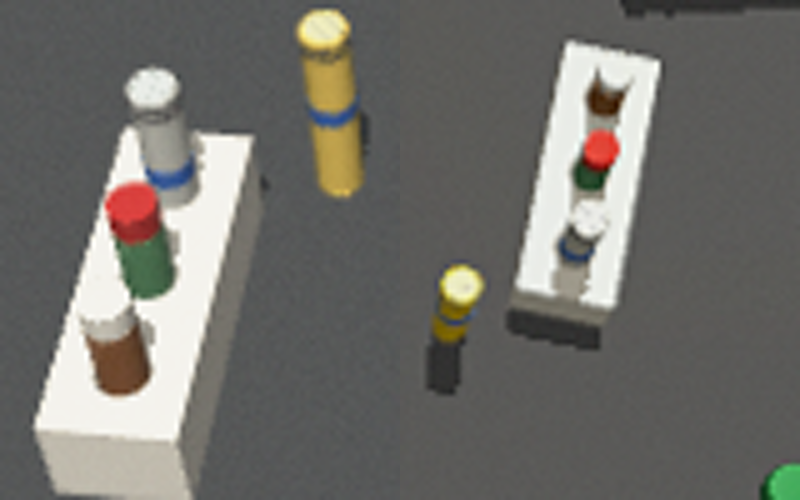

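View pics/nest.png

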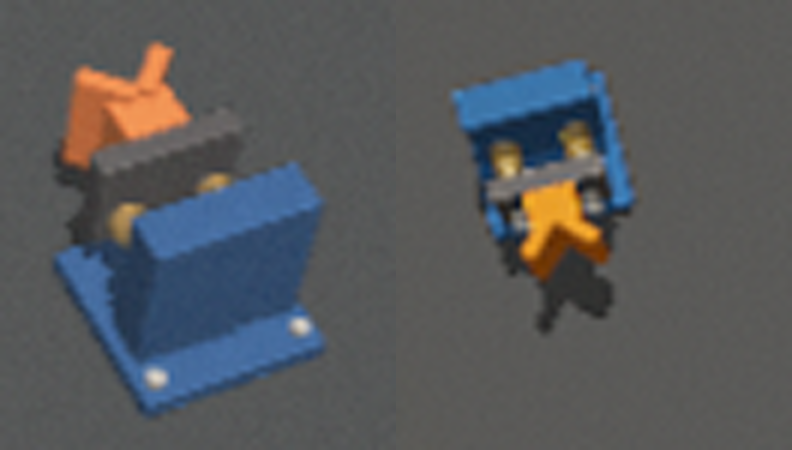

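The crop confirms the lens: silver with a blue band, glass top at scene (180.6,197.6) and top (303,163.6). The yellow look-alike stands outside the rack. The nest crop shows the V mouth facing the robot, with its tips at top about (192,173) and (205,172), and the blue post behind. Next I triangulate.

```bash
cat > h.py <<'E'
import numpy as np, cv2
from workcell import camera_model
def ray(c,uv):
    m=camera_model(c); K=np.array([[m["fx"],0,m["cx"]],[0,m["fy"],m["cy"]],[0,0,1.]])
    d=np.array([m["k1"],0,0,0,0]); p=cv2.undistortPoints(np.array([[uv]],float),K,d)[0,0]
    R,t=m["R"],m["t"]; return -R.T@t, R.T@np.array([p[0],p[1],1.])
def at_z(c,uv,z):
    o,d=ray(c,uv); return (o+d*(z-o[2])/d[2])
def tri(a,b):
    A=0;B=0;r=[ray("scene",a),ray("top",b)]
    for o,d in r:
        d=d/np.linalg.norm(d);P=np.eye(3)-np.outer(d,d);A=A+P;B=B+P@o
    X=np.linalg.solve(A,B); o,d=r[0]; d=d/np.linalg.norm(d); e=np.linalg.norm((X-o)-d*((X-o)@d))*2
    return X,e
def proj(c,X):
    m=camera_model(c); K=np.array([[m["fx"],0,m["cx"]],[0,m["fy"],m["cy"]],[0,0,1.]])
    return cv2.projectPoints(np.array([X],float).reshape(-1,3),cv2.Rodrigues(m["R"])[0],m["t"],K,np.array([m["k1"],0,0,0,0]))[0][:,0]
E
python3 - <<'E'
from h import *
np.set_printoptions(precision=4,suppress=True)
S=lambda x,y:(x/5+149.6,y/5+179.6); T=lambda x,y:((x-400)/5+264.6,y/5+119.6)
s=lambda x,y:(x/6+299.6,y/6+184.6); t=lambda x,y:((x-396)/6+169.6,y/6+129.6)
print("lens top",tri(S(153,88),T(590,218)),at_z("scene",S(153,88),.139),at_z("top",T(590,218),.139))
print("green top",tri(S(133,202),T(602,148)))
print("rack corners scene z60",[at_z("scene",S(*p),.06)[:2] for p in((253,137),(37,430),(180,440))])
print("rack corners top z60",[at_z("top",T(*p),.06)[:2] for p in((565,42),(660,62),(518,290),(613,308))])
print("yellow",tri(S(324,30),T(461,286)))
print("post far L/R", at_z("scene",s(295,165),.09)) 
for n,a,b in (("post front right(-y)",(295,165),(603,97)),("post front left",(135,232),(472,128)),("post back right",(322,202),(584,62)),("post back left",(160,262),(452,95))):
    pass
# which matching: scene image right = +y ; top image left = +y
for n,a,b in (("front +y",(295,165),(472,128)),("front -y",(135,232),(603,97)),("back +y",(322,202),(452,95)),("back -y",(160,262),(584,62)),
  ("Vtip top +y",(163,45),(525,255)),("Vtip top -y",(82,70),(607,248))):
    print(n,tri(s(*a),t(*b)),at_z("scene",s(*a),.09 if "V" not in n else .085)[:2],at_z("top",t(*b),.09 if "V" not in n else .085)[:2])
print("seat net",tri((319.7,199.2),(196.9,172.2)),"nest net",at_z("scene",(318.6,215.2),0),at_z("top",(199.6,177.2),0))
print("lens net",at_z("scene",(185.4,224.1),.014),at_z("top",(296.2,170.5),.014))
E
```

```text
lens top (array([ 0.5159, -0.2137,  0.1389]), np.float64(0.0008880235149966571)) [ 0.5161 -0.2132  0.139 ] [ 0.5158 -0.2141  0.139 ]
green top (array([ 0.571 , -0.2295,  0.1195]), np.float64(0.0015751276354588671))
rack corners scene z60 [array([ 0.4891, -0.1694]), array([ 0.6541, -0.2879]), array([ 0.6718, -0.2203])]
rack corners top z60 [array([ 0.6733, -0.2214]), array([ 0.6538, -0.29  ]), array([ 0.4878, -0.1712]), array([ 0.4706, -0.2379])]
yellow (array([ 0.4776, -0.1247,  0.1236]), np.float64(0.0005517907716714024))
post far L/R [0.6012 0.2045 0.09  ]
front +y (array([0.601 , 0.2018, 0.0899]), np.float64(0.005184800104879458)) [0.6012 0.2045] [0.6002 0.1993]
front -y (array([0.618 , 0.1256, 0.0829]), np.float64(0.007584158052702337)) [0.6235 0.1271] [0.6146 0.1211]
back +y (array([0.6217, 0.2103, 0.0888]), np.float64(0.0013491471212968482)) [0.6225 0.2091] [0.6215 0.2108]
back -y (array([0.6384, 0.1329, 0.0872]), np.float64(0.0017141615295809022)) [0.6404 0.1328] [0.6371 0.1317]
Vtip top +y (array([0.5216, 0.1704, 0.0867]), np.float64(0.0003007776917076898)) [0.5202 0.1712] [0.522  0.1705]
Vtip top -y (array([0.5253, 0.1275, 0.0821]), np.float64(0.009776933020874607)) [0.5281 0.1315] [0.5233 0.1223]
seat net (array([0.5255, 0.1524, 0.0659]), np.float64(0.0005013125138247103)) nest net [0.5287 0.1557 0.    ] [0.5235 0.152  0.    ]
lens net [ 0.5034 -0.2164  0.014 ] [ 0.5242 -0.2089  0.014 ]
```

Call:
move_arm([
  [0.015,-0.036,0],
  [0.015,-0.036,0],
  [0.015,-0.036,0],
  [0.015,-0.036,0],
  [0.015,-0.036,0],
  [0.015,-0.036,0],
  [0.015,-0.036,0],
  [0.015,-0.036,0],
  [0.015,-0.036,0],
  [0.015,-0.036,0],
], jaw=[0,0,0,0,0,0,0,0,0,0], yaw=[-0.0087,-0.0087,-0.0087,-0.0087,-0.0087,-0.0087,-0.0087,-0.0087,-0.0087,-0.0087], force=80)

```text
time: 2.63
ee_pos: [0.3646, 0.1446, 0.405]
tcp_rot: [180.0, 0.0, 152.0]
wrist_force: [0.3, 0.6, -0.5]
opening: 0.085
grasp_force: 0.0
```

Call:
move_arm([
  [0.015,-0.036,0],
  [0.015,-0.036,0],
  [0.015,-0.036,0],
  [0.015,-0.036,0],
  [0.015,-0.036,0],
  [0.015,-0.036,0],
  [0.015,-0.036,0],
  [0.015,-0.036,0],
  [0.015,-0.036,0],
  [0.015,-0.036,0],
], jaw=[0,0,0,0,0,0,0,0,0,0], yaw=[-0.0087,-0.0087,-0.0087,-0.0087,-0.0087,-0.0087,-0.0087,-0.0087,-0.0087,-0.0087])

```text
time: 3.47
ee_pos: [0.5148, -0.2157, 0.4047]
tcp_rot: [180.0, 0.0, 147.0]
wrist_force: [0.6, 1.1, -0.1]
opening: 0.0853
grasp_force: 0.0
```

Call:
move_arm([
  [0,0,0],
  [0,0,0],
], jaw=[0,0], yaw=[0,0])

```text
time: 3.63
ee_pos: [0.515, -0.2153, 0.4034]
tcp_rot: [-180.0, -0.1, 146.9]
wrist_force: [-0.1, 1.3, -0.4]
opening: 0.0852
grasp_force: 0.0
```

Call:
move_arm([
  [0.001,0.001,-0.03],
  [0,0,-0.03],
  [0,0,-0.03],
  [0,0,-0.03],
  [0,0,-0.02],
  [0,0,-0.008],
  [0,0,0],
], jaw=[0,0,0,0,0,0,0], yaw=[0,0,0,0,0,0,0])

```text
time: 4.22
ee_pos: [0.5149, -0.2114, 0.2553]
tcp_rot: [-180.0, -0.2, 147.1]
wrist_force: [-0.7, 0.3, 0.7]
opening: 0.0858
grasp_force: 0.0
```

Run:
```python
from workcell import camera
import cv2, numpy as np
s=camera("scene")[:,:,::-1]; t=camera("top")[:,:,::-1]
def crop(im,x,y,w,h,k): return cv2.resize(im[y:y+h,x:x+w],None,fx=k,fy=k,interpolation=cv2.INTER_CUBIC)
cv2.imwrite("pics/grasp.png",np.hstack([crop(s,140,150,80,120,5),crop(t,265,110,80,120,5)]))
```

```text
(no output)
```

View pics/grasp.png

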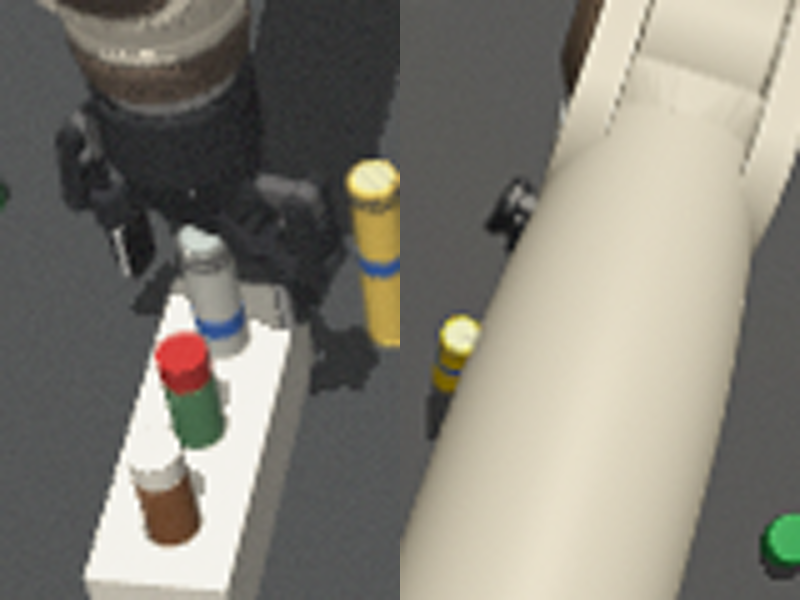

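The fingers straddle the lens at scene crop (210,280), clear of the green vial. I'll check the settled pose, then close.

```bash
python3 -c "
from workcell import bot
o=bot.get_obs();print(o['time'],o['ee_pos'],o['wrist_force'])"
```

```text
4.3167 [ 0.51573785 -0.21210925  0.25826131] [ 0.36943019 -0.39785642  0.27884802]
```

Call:
move_arm([
  [0,0,0],
], jaw=[0.2], yaw=[0], force=20)

```text
time: 4.4
ee_pos: [0.516, -0.2124, 0.2588]
tcp_rot: [180.0, 0.2, 147.1]
wrist_force: [0.8, -0.7, 0.4]
opening: 0.0755
grasp_force: 0.0
```

Call:
move_arm([
  [0,-0.001,-0.003],
  [0,0,0],
  [0,0,0],
  [0,0,0],
  [0,0,0],
  [0,0,0],
  [0,0,0],
  [0,0,0],
], jaw=[1,1,1,1,1,1,1,1], yaw=[0,0,0,0,0,0,0,0])

```text
time: 5.07
ee_pos: [0.5156, -0.2137, 0.254]
tcp_rot: [-180.0, 0.0, 147.1]
wrist_force: [0.2, -0.5, 4.8]
opening: 0.0256
grasp_force: 21.1
```

Call:
move_arm([
  [0,0,0],
  [0,0,0],
  [0,0,0.005],
  [0,0,0.01],
  [0,0,0.02],
  [0,0,0.025],
  [0,0,0.025],
  [0,0,0.025],
  [0,0,0.025],
  [0,0,0.02],
], jaw=[1,1,1,1,1,1,1,1,1,1], yaw=[0,0,0,0,0,0,0,0,0,0], force=80)

```text
time: 5.9
ee_pos: [0.5153, -0.2134, 0.4113]
tcp_rot: [180.0, 0.1, 147.1]
wrist_force: [-0.8, -0.1, -0.8]
opening: 0.0246
grasp_force: 78.5
```

Call:
move_arm([
  [-0.005,0.034,0],
  [-0.005,0.035,0],
  [-0.005,0.035,0],
  [-0.005,0.035,0],
  [-0.005,0.035,0],
  [-0.005,0.035,0],
  [-0.005,0.035,0],
  [-0.005,0.035,0],
  [-0.005,0.035,0],
  [-0.005,0.034,0],
], jaw=[1,1,1,1,1,1,1,1,1,1], yaw=[-0.0785,-0.0785,-0.0785,-0.0785,-0.0785,-0.0785,-0.0785,-0.0785,-0.0785,-0.0785])

```text
time: 6.73
ee_pos: [0.4647, 0.1361, 0.4094]
tcp_rot: [180.0, -0.0, 101.9]
wrist_force: [1.0, 0.1, -0.6]
opening: 0.0241
grasp_force: 78.4
```

Call:
move_arm([
  [0,0,-0.025],
  [0,0,-0.03],
  [0,0,-0.03],
  [0,0,-0.03],
  [0,0,-0.02],
  [0,0,-0.012],
  [0,0,0],
  [0,0,0],
], jaw=[1,1,1,1,1,1,1,1], yaw=[0,0,0,0,0,0,0,0])

```text
time: 7.4
ee_pos: [0.4657, 0.1344, 0.2625]
tcp_rot: [180.0, -0.0, 102.1]
wrist_force: [0.3, 0.4, -0.4]
opening: 0.0244
grasp_force: 78.6
```

Run:
```python
from workcell import camera,bot
import cv2, numpy as np
s=camera("scene")[:,:,::-1]; t=camera("top")[:,:,::-1]
np.save("s2.npy",s)
def crop(im,x,y,w,h,k): return cv2.resize(im[y:y+h,x:x+w],None,fx=k,fy=k,interpolation=cv2.INTER_CUBIC)
cv2.imwrite("pics/pre.png",np.hstack([crop(s,280,140,80,120,5),crop(t,160,120,80,120,5)]))
o=bot.get_obs();print(o['time'],o['ee_pos'],o['tcp_rot'],o['wrist_force'],o['q'])
```

```text
7.5 [0.46607063 0.13452339 0.26353555] [ 1.79868247e+02 -9.64113923e-03  1.02087527e+02] [-0.16167457 -0.34431889  0.0166839 ] [ 1.60997965e+01 -4.38785996e+00 -1.49306127e+01  7.93251426e+01
  3.98724288e-04  9.40122812e+01]
```

View pics/pre.png

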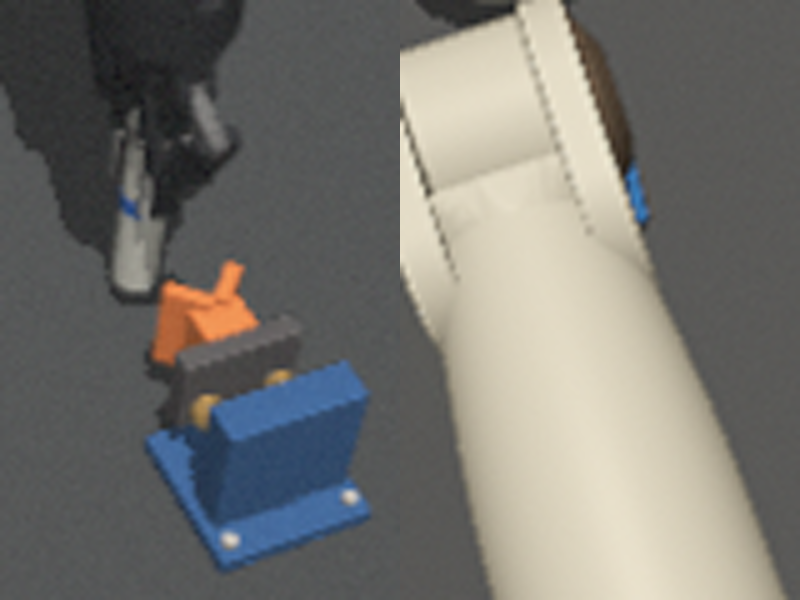

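Run:
```python
from h import *
from scipy.optimize import least_squares
np.set_printoptions(precision=4,suppress=True)
s=lambda x,y:(x/6+299.6,y/6+184.6); t=lambda x,y:((x-396)/6+169.6,y/6+129.6)
def model(p):
    x,y,a,w,d,b,th=p; k=.7*th
    P=[("scene",(295,165),(.085,w,.09)),("scene",(135,232),(.085,-w,.09)),("scene",(322,200),(.085+d,w,.09)),("scene",(160,262),(.085+d,-w,.09)),
     ("top",(472,128),(.085,w,.09)),("top",(603,97),(.085,-w,.09)),("top",(452,95),(.085+d,w,.09)),("top",(584,62),(.085+d,-w,.09)),
     ("scene",(55,255),(.04,-.045,.012)),("scene",(147,404),(b,-.045,.012)),("scene",(324,338),(b,.045,.012)),
     ("scene",(160,46),(k/2,.0185+k/2,.085)),("scene",(80,68),(k/2,-.0185-k/2,.085)),
     ("top",(525,255),(k/2,.0185+k/2,.085)),("top",(606,248),(k/2,-.0185-k/2,.085))]
    r=[]
    for c,uv,m in P:
        X=(x+m[0]*np.cos(a)-m[1]*np.sin(a),y+m[0]*np.sin(a)+m[1]*np.cos(a),m[2])
        r.append(proj(c,X)[0]-np.array(s(*uv) if c=="scene" else t(*uv)))
    return np.array(r)
f=least_squares(lambda p:model(p).ravel(),[.527,.148,.21,.04,.02,.13,.005],loss="soft_l1")
print(f.x,np.degrees(f.x[2]));print(model(f.x))
# lens check
for z in(.0235,.1485):print(proj("scene",(.466,.1345,z))[0], (proj("scene",(.466,.1345,z))[0]-[279.6,139.6])*5)
```

```text
[0.5246 0.149  0.2055 0.0393 0.023  0.1268 0.0029] 11.772934721285635
[[-0.0754 -0.4366]
 [-0.5652 -2.4208]
 [ 0.1118  0.2485]
 [-0.3284 -0.6402]
 [-1.5506  0.2075]
 [-1.9195 -0.22  ]
 [ 0.36   -0.2405]
 [-0.2572 -0.3014]
 [-0.2601  0.0204]
 [-0.3745 -0.0306]
 [ 0.2008  0.1226]
 [-0.3898  0.3552]
 [-0.0123  0.8176]
 [ 0.6294  0.0807]
 [-2.0977 -1.5835]]
[306.312  194.4348] [133.5598 274.1741]
[310.4014 162.9818] [154.0068 116.9089]
```

Call:
move_arm([
  [0.0085,0.0025,0],
  [0.012,0.003,0],
  [0.01,0.0025,0],
  [0.01,0.0025,0],
  [0.006,0.0015,0],
  [0.002,0.0005,0],
  [0,0,0],
  [0,0,0],
], jaw=[1,1,1,1,1,1,1,1], yaw=[0,0,0,0,0,0,0,0])

```text
time: 8.17
ee_pos: [0.514, 0.1469, 0.2615]
tcp_rot: [-180.0, 0.0, 102.1]
wrist_force: [-0.4, -0.2, -0.7]
opening: 0.0244
grasp_force: 78.7
```

Call:
move_arm([
  [0.002,0.0004,0],
  [0.002,0.0004,0],
  [0,0,0],
  [0,0,0],
], jaw=[1,1,1,1], yaw=[0,0,0,0])

```text
time: 8.5
ee_pos: [0.518, 0.1477, 0.2618]
tcp_rot: [180.0, -0.0, 102.1]
wrist_force: [0.1, 0.5, -0.4]
opening: 0.0244
grasp_force: 78.7
```

Call:
move_arm([
  [0.002,0.0004,0],
  [0.002,0.0004,0],
  [0,0,0],
  [0,0,0],
], jaw=[1,1,1,1], yaw=[0,0,0,0])

```text
time: 8.83
ee_pos: [0.5222, 0.1485, 0.2616]
tcp_rot: [-180.0, 0.0, 102.1]
wrist_force: [-0.4, -0.3, -0.9]
opening: 0.0245
grasp_force: 78.7
```

Call:
move_arm([
  [0.002,0.0004,0],
  [0.002,0.0004,0],
  [0,0,0],
  [0,0,0],
  [0,0,0],
], jaw=[1,1,1,1,1], yaw=[0,0,0,0,0])

```text
time: 9.25
ee_pos: [0.5258, 0.1493, 0.2616]
tcp_rot: [-179.9, -0.0, 102.1]
wrist_force: [-5.5, -0.5, 0.6]
opening: 0.0242
grasp_force: 78.8
```

Call:
move_arm([
  [0.002,0.0004,0],
  [0.001,0.0002,0],
  [0,0,0],
  [0,0,0],
  [0,0,0],
], jaw=[1,1,1,1,1], yaw=[0,0,0,0,0])

```text
time: 9.67
ee_pos: [0.5285, 0.1498, 0.2616]
tcp_rot: [-179.9, -0.0, 102.1]
wrist_force: [-7.3, -1.8, 3.7]
opening: 0.0244
grasp_force: 79.0
```

Call:
move_arm([
  [0.002,0.0004,0],
  [0.001,0.0002,0],
  [0,0,0],
  [0,0,0],
  [0,0,0],
], jaw=[1,1,1,1,1], yaw=[0,0,0,0,0])

```text
time: 10.08
ee_pos: [0.5313, 0.1504, 0.2616]
tcp_rot: [-179.8, -0.0, 102.1]
wrist_force: [-9.5, -1.5, 3.7]
opening: 0.0245
grasp_force: 79.2
```

Run:
```python
from workcell import camera,bot
import cv2, numpy as np
F=[]
for i in range(12):
    s=camera("scene"); o=bot.get_obs(); F.append(np.r_[o['wrist_force'],o['ee_pos'],o['torque']])
m=np.mean(F,0); n=np.array([.979,.204]); print(o['time'],m.round(4),"along",-m[:2]@n,"lat",m[1]*.979-m[0]*.204,"std",np.std(F,0)[:3].round(2),o['grasp_force'],o['tcp_rot'])
cv2.imwrite("pics/press.png",cv2.resize(s[130:260,270:390,::-1],None,fx=4.6,fy=4.6,interpolation=cv2.INTER_CUBIC))
```

```text
10.6833 [-9.1602e+00 -1.6480e+00  3.8263e+00  5.3120e-01  1.5030e-01  2.6160e-01
 -3.8380e-01  2.0410e+00 -4.0000e-03] along 9.304024881525894 lat 0.25531715086099305 std [0.42 0.41 0.56] 79.15300726890564 [-1.79836600e+02 -3.43761124e-03  1.02094384e+02]
```

View pics/press.png

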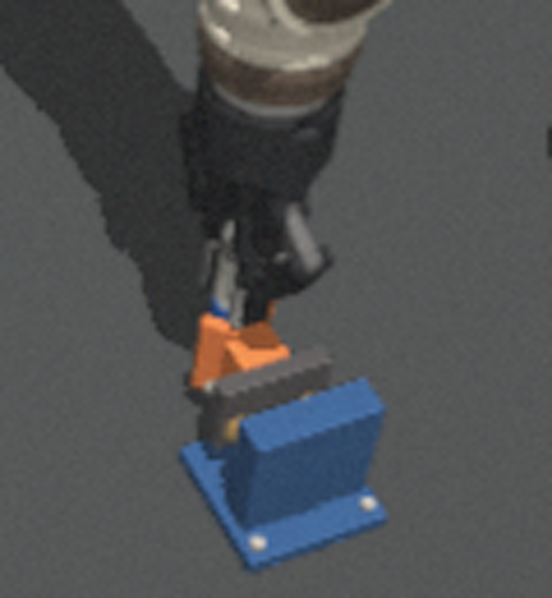

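The picture shows the lens seated in the V, with the orange block at about crop px (240,350) and the bench objects in this view untouched. The spring force of 9.3 N means about 7.6 mm of travel, the lateral force is near zero, and the position estimate of 6.7 mm agrees. I'm handing in.

```bash
python3 -c "
from workcell import bot
print(bot.job_done())"
```

```text
the job is handed in; nothing more can be done
None
```

I drew the silver lens out of the rack and handed the job in with the gripper holding it upright in the V, its foot about 22 mm above the bench; the V is pressed back about 7.6 mm, estimated from the spring force, and no verdict was returned.

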